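# Lean a sample tube into its warming well

### The arm

A 7-joint arm with a two-finger parallel gripper is mounted at the origin on the work surface. World frame = base frame: x ahead of the robot, y to its left, z up, the work surface at z = 0. Lengths are in mm, angles in rad, forces in N, time in s.
With the tool pointing down it reaches from about 425 to 1025 mm from the base axis. Payload 3.6 kg.
Tool frame: the origin (TCP) lies at the very end of the fingers, on their centre line; the grasp point (between the pads) lies 19 mm behind it (r.pinch_z is the distance from the TCP to the grasp point, in mm); z points along the fingers, x is the direction in which the jaws open and shut, and the axes are right-handed (so a half turn about z gives the same grasp; the last joint's range is limited). The gripper opens to 85 mm and grips with 20 to 120 N. Pads are 22 mm wide; open, the fingers measure 114 mm over their backs; the gripper's body (76 mm by 85 mm) begins 54 mm behind the grasp point. The pads swing forward as they close: fully open they stand 13 mm farther back than shut.
Start: joints at [1.067, 0.591, 0.048, 1.609, -0.033, 0.943, -0.034], TCP at [288.861, -664.973, 231.302] pointing down, gripper open.
Joint ranges: [-2.69, 2.69], [-0.47, 2.24], [-1.27, 1.36], [0.19, 2.51], [-1.53, 4.68], [0.08, 2.07], [-3.09, 3.09]. Speed limits (rad/s): [2.57, 2.57, 3.14, 3.14, 3.14, 3.14, 3.14].

### API

Orientations are given as [roll, pitch, yaw] about the fixed x, y, z axes, in that order (R = Rz(yaw) Ry(pitch) Rx(roll)).
In Python, from station import r gives the robot as it stands.
- The arm moves only by the tool step_arm, never from a script. Its argument "deltas" is a list of rows, each an object of numbers: "tx", "ty", "tz": the shift along the tool's x, y, z in m; "spin": the turn about the tool's z in degrees. A call has 1 to 8 rows; each row is the pose to reach, as a shift and turn from the pose commanded when the call began, along the tool's axes at that moment; what a row does not reach only later rows make up. A row lasts 1/8 s, in which the tool goes at most 62.5 mm and 10.7 degrees, less where a joint would pass 70% of its speed; a pose out of reach is approached as far as the arm can. A call with a gripper value outside its range is refused whole. "hand" is the opening, from -1 (shut) to 1 (fully open), set as the call begins (left out, the last holds). The fingers move at their own pace and stop on an object; "grip_force" is the grip in N (left out, the last holds). Time passes only in rows, so rows that repeat a pose let the fingers close. It gives the time, the measured TCP pose, the force and the opening at its end, in the units of the state.
- r.sense(): the state, without advancing time (a new reading comes with each control period).
- r.capture(name): name is "scene" or "top" or "wrist"; returns the picture (384x512x3 uint8, blue, green, red); there is no depth.
- r.camera_model(name): a dict with "fx", "fy", "cx", "cy" (pixels), "T" (4x4, takes a point from camera to world coordinates); the wrist camera has in their place "mount" (4x4, takes a point from camera to tool coordinates, whose origin is the TCP and whose axes are the tool frame's). Camera axes: x right, y down, z forward; pixel columns grow to the right and rows downward; lengths in mm; the calibration is good to about 2 mm. A picture is of the moment at which its call begins: read the wrist's pose just before it. camera_model takes no time and is no camera call.
- r.close_job(): hands the job in, once; it reports no verdict.
Trained networks look in the newest picture that a camera, given by its name, has taken for a name from the list of things; names that differ only in an ending like _2 or _b are one class to them, and where a whole thing is asked for, a point or a joint stands for the part that bears it (a point fixed in the world has none). Each returns a list of dicts, best first, with "score" (0 to 1); they miss things now and then, are a little off and sometimes report something else, mostly with a low value. They report only what shows in the picture. A call takes as long as a camera call. They do not tell look-alikes from the thing itself.
- r.spot_in(camera, target): "rect" ([left, top, width, height] in pixels, round what is visible of it).
- r.tip_of(camera, target): "point" ([column, row] in pixels: a listed point, or the origin of a listed thing).
The state is a dict: "time_s": time; "qpos": joint angles; "joint_vel": joint speeds; "joint_torque": joint torques, N m; "ee_pos": TCP position; "eef_rot": TCP orientation; "contact_force": force on the tool from outside, world axes, zero at the start; "wrist_torque": the same for the moment, N m; "width": finger opening in mm.
Only numpy, scipy, OpenCV 4.12 (cv2) and the standard library are available. Lean on these libraries where they do the work, as an engineer would, in place of code of your own. Each camera call takes 0.05 s, during which the arm holds its last target.

### The job

Take the tube with the red stopper out of the slanted rack and put it in the well with the red top: let its foot enter the well with the tube leaning about 20 degrees, then straighten it and lower it gently, without dropping it, until its flange rests on the well, and let go. Leave the blue and yellow tubes in the rack.

Things in the scene. Friction and masses are not known exactly. Their poses are not given: they have to be found in the camera images.
- tube_red: Tube with a red stopper, 160 mm long, about 60 g. Origin at the tip of its foot, z along its axis to the stopper. Clear round stem 14 mm across, z 0 to 110 mm; red flange disc 60 mm across, z 110 to 115; red round grip 26 mm across, z 115 to 160: hold its upper 30 mm. Starts leaning 22 degrees in one of the rack's three places (100 mm apart), stopper end towards the robot.
- tube_blue: Bystander: the same tube and frame, blue stopper, in another place of the rack. The rack is fixed, white and grey, 320 mm wide, its highest edge 140 mm above the table. Each tube's foot is 25 mm above the table and its flange lies on a sloping plate with slots 19 mm wide, open on the side away from the robot.
- tube_yellow: Bystander: the same tube and frame, yellow stopper, in another place of the rack. The tubes are loose in the rack and come out straight upwards or along their axis; 120 mm of pull along the axis clears the rack, 150 mm straight up.
- well_red_mouth (a point): Centre of the mouth of the well with the red top, on its flat top, 130 mm above the table; z is up. The well is a fixed block 92 mm square with an upright round bore 36 mm across and 118 mm deep; leaning 20 degrees, a tube's foot can go 40 mm down it. Upright, the flange rests on the top. A like well with a blue top stands over 120 mm away: leave it empty.
Mind the look-alikes: they are no part of the job. What is shaped like the part that bears well_red_mouth but purple is not meant.

How it is judged:
By the outcome, as a careful person would: the job done as asked, in the order asked, and still so for the second after the job is handed in, with the robot touching nothing.
It also fails if it takes over 45 s, if anything falls off the work surface, if the arm or the gripper's body presses on something with over 40 N, if the wrist force passes 120 N, or if a joint passes its speed limit or range.

## Working session

There is one attempt and no reset: what is moved stays moved. The work goes in short steps, Python scripts to look and compute and a tool call to move; the robot and the scene stay as the last step left them, time stands still between calls to the robot, and variables do not carry over. Pictures are saved under pics/ and viewed, and the job is handed in when it is done.

Besides the shell and the picture viewer there is one more tool, called after ">>>" in YAML: its name, and indented under it one key for each argument. step_arm: Moves the arm, as the interface text tells. Its arguments: {"type":"object","properties":{"deltas":{"type":"array","items":{"type":"object","properties":{"tx":{"type":"number"},"ty":{"type":"number"},"tz":{"type":"number"},"spin":{"type":"number"}}}},"hand":{"type":"number"},"grip_force":{"type":"number"}},"required":["deltas"]}

```bash
ls; mkdir -p pics
python3 - <<'E'
from station import r
import cv2
s=r.sense();print({k:s[k] for k in s})
for n in ("scene","top","wrist"):
    im=r.capture(n);cv2.imwrite(f"pics/{n}0.png",im)
    print(n,r.camera_model(n))
print(r.pinch_z)
E
```

```text
pics
{'time_s': 0.0, 'qpos': array([ 1.06753028,  0.59212785,  0.04831715,  1.60985288, -0.03329483,
        0.94268728, -0.03371585]), 'joint_vel': array([ 1.52030322e-03, -1.27617477e-03,  9.19346894e-05, -2.05049359e-03,
        2.08999073e-03, -4.27990223e-04, -9.80382619e-04]), 'joint_torque': array([ 2.42492688e-04, -5.48689914e+01,  1.54640906e+00, -1.98123711e+01,
        9.43699968e-03,  8.77183717e-03,  9.76051837e-06]), 'ee_pos': array([ 288.49581253, -664.21283864,  230.12365452]), 'eef_rot': array([ 3.14145025e+00,  2.26589244e-03, -1.16097790e+00]), 'contact_force': array([0.56263656, 0.08977795, 0.98582053]), 'wrist_torque': array([0.02346703, 0.03570866, 0.01467357]), 'width': 85.32529941838881}
scene {'fx': 441.59426326510345, 'fy': 441.59426326510345, 'cx': 262.46194194349664, 'cy': 190.28551094170646, 'T': array([[-8.66824881e-01,  3.62269352e-01, -3.42601141e-01,
         9.58360847e+02],
       [ 4.98327590e-01,  6.06202572e-01, -6.19829053e-01,
         6.98135626e+02],
       [-1.68593765e-02, -7.08010846e-01, -7.06000285e-01,
         9.02897975e+02],
       [
[... 311 characters left out ...]
49e-02, -1.65828514e-02,
         1.89194509e+01],
       [ 1.43653134e-02, -1.61903361e-01, -9.86702052e-01,
         9.38786882e+02],
       [ 0.00000000e+00,  0.00000000e+00,  0.00000000e+00,
         1.00000000e+00]])}
wrist {'fx': 343.41061472106213, 'fy': 343.41061472106213, 'cx': 253.63608106663133, 'cy': 187.95891251205, 'mount': array([[ 9.99999154e-01, -1.16601701e-04,  1.29534138e-03,
         7.53531386e-01],
       [-2.64624154e-04,  9.56897650e-01,  2.90425234e-01,
        -7.37422729e+01],
       [-1.27337320e-03, -2.90425331e-01,  9.56896810e-01,
        -1.43382462e+02],
       [ 0.00000000e+00,  0.00000000e+00,  0.00000000e+00,
         1.00000000e+00]])}
18.700000000000003
```

View pics/scene0.png

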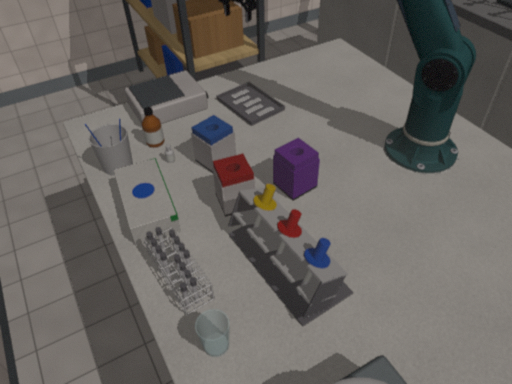

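View pics/top0.png

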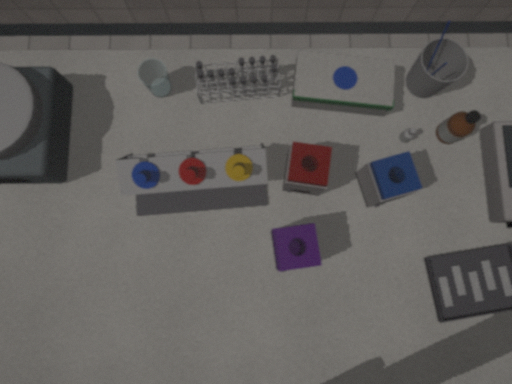

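View pics/wrist0.png

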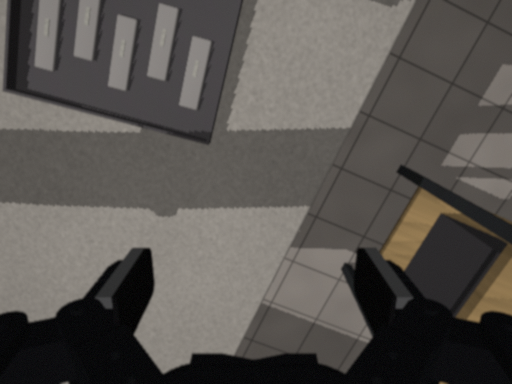

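Candidates in the top view: tubes are red (193,170), blue (146,175) and yellow (239,167). Wells are red (309,165), blue (396,176) and purple (297,246). I want the middle red stopper and the red-topped well. Next I'll measure both and check a close crop.

```bash
cat > h.py <<'E'
import numpy as np,cv2
from scipy.optimize import minimize
from scipy.spatial.transform import Rotation as R
from station import r
def proj(cam,P,T=None):
    m=r.camera_model(cam) ; T=m['T'] if T is None else T
    p=(np.asarray(P)-T[:3,3])@T[:3,:3]
    return np.c_[m['fx']*p[:,0]/p[:,2]+m['cx'],m['fy']*p[:,1]/p[:,2]+m['cy']]
def ray(cam,uv,z,T=None):
    m=r.camera_model(cam); T=m['T'] if T is None else T
    d=T[:3,:3]@np.array([(uv[0]-m['cx'])/m['fx'],(uv[1]-m['cy'])/m['fy'],1]); o=T[:3,3]
    return o+d*(z-o[2])/d[2]
def redmask(im):
    h=cv2.cvtColor(im,cv2.COLOR_BGR2HSV); return (((h[...,0]<8)|(h[...,0]>172))&(h[...,1]>140)&(h[...,2]>50)).astype(np.uint8)
E
python3 - <<'E'
from h import *
for n in("top","scene"):
    im=cv2.imread(f"pics/{n}0.png");m=redmask(im)
    k,l,st,c=cv2.connectedComponentsWithStats(m)
    for i in range(1,k):
        if st[i,4]>60: print(n,st[i],c[i], ray(n,c[i],130)[:2])
    for t in("tube_red","tube_blue","tube_yellow","well_red_mouth"):
        r.capture(n) if t=="tube_red" else 0
        print(t,[(np.round(d['point']),round(d['score'],2),ray(n,d['point'],130 if 'well' in t else 25)[:2].round()) for d in r.tip_of(n,t)][:3])
top=cv2.imread("pics/top0.png")[130:280,100:430];sc=cv2.imread("pics/scene0.png")[140:320,170:360]
a=cv2.resize(top,None,fx=2.2,fy=2.2,interpolation=2);b=cv2.resize(sc,None,fx=1.4,fy=1.4)
o=np.zeros((a.shape[0]+b.shape[0],a.shape[1],3),np.uint8);o[:a.shape[0]]=a;o[a.shape[0]:,:b.shape[1]]=b
cv2.imwrite("pics/crop.png",o)
E
```

```text
top [ 289  143   41   42 1161] [309.77950043 163.81050818] [ 602.56630142 -101.19709463]
top [180 158  24  26 381] [190.2808399  170.80839895] [590.15942369 156.32412468]
tube_red [(array([200., 160.]), 0.55, array([639., 151.]))]
tube_blue [(array([159., 170.]), 0.66, array([616., 250.]))]
tube_yellow [(array([238., 163.]), 0.77, array([632.,  57.]))]
well_red_mouth [(array([311., 164.]), 0.94, array([ 603., -104.])), (array([297., 245.]), 0.87, array([430., -69.]))]
scene [214 154  39  32 836] [232.95574163 169.80263158] [611.62571944 -85.35539372]
scene [278 210  23  27 402] [290.49502488 224.83333333] [584.01936833 149.96488762]
tube_red [(array([277., 263.]), 0.6, array([627., 160.]))]
tube_blue [(array([298., 293.]), 0.89, array([627., 256.]))]
tube_yellow [(array([249., 240.]), 0.88, array([649.,  64.])), (array([275., 266.]), 0.64, array([634., 166.]))]
well_red_mouth [(array([234., 165.]), 0.71, array([ 602., -100.])), (array([295., 152.]), 0.65, array([433., -64.]))]
```

View pics/crop.png

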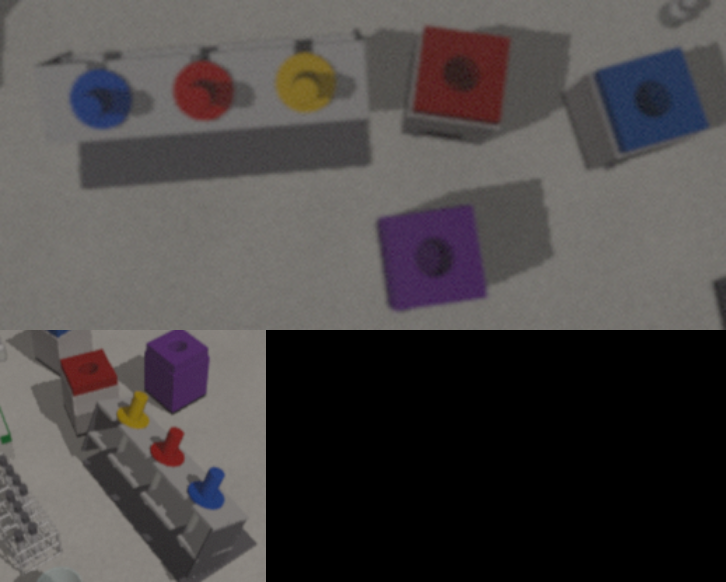

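The crop shows the red stopper in the middle place of the rack, with blue and yellow on either side. The red-topped well is beside it, and the purple block is a look-alike. Next I'll fit the rack pose by silhouettes.

```bash
cat >> h.py <<'E'
def mask(im,lo,hi,s=110,v=45):
    h=cv2.cvtColor(im,cv2.COLOR_BGR2HSV);H=h[...,0].astype(int)
    hh=((H>=lo)&(H<=hi)) if lo<=hi else ((H>=lo)|(H<=hi))
    return (hh&(h[...,1]>s)&(h[...,2]>v)).astype(np.uint8)
_a=np.linspace(0,2*np.pi,40,endpoint=False)
def ring(z,rad): return np.c_[rad*np.cos(_a),rad*np.sin(_a),0*_a+z]
FL=np.r_[ring(110,30),ring(115,30)];GR=np.r_[ring(115,13),ring(160,13)]
def silh(cam,foot,Rm,T=None,S=4):
    o=np.zeros((384*S,512*S),np.uint8)
    for P in(FL,GR):
        q=proj(cam,P@Rm.T+foot,T); 
        cv2.fillConvexPoly(o,cv2.convexHull(np.round((q+.5)*S-.5).astype(np.int32)),255)
    return cv2.resize(o,(512,384),interpolation=cv2.INTER_AREA)/255.
E
cat > fit.py <<'E'
from h import *
HU={'red':(172,8),'blue':(108,128),'yellow':(20,34)}
obs={}
for n in("top","scene"):
    im=cv2.imread(f"pics/{n}0.png")
    for c in HU:
        m=mask(im,*HU[c]); k,l,st,cc=cv2.connectedComponentsWithStats(m)
        # near rack
        best=None
        exp={'top':{'red':(193,170),'blue':(146,175),'yellow':(239,167)},'scene':{'red':(290,224),'blue':(319,252),'yellow':(266,196)}}[n][c]
        lab=np.argmin([1e9]+[np.hypot(*(cc[i]-exp))+(1e6 if st[i,4]<50 else 0) for i in range(1,k)])
        obs[n,c]=cv2.morphologyEx((l==lab).astype(np.uint8),cv2.MORPH_CLOSE,np.ones((5,5))).astype(float); print(n,c,obs[n,c].sum())
def tubes(p):
    x,y,yaw,lean=p[:4]; lean=np.radians(22)
    Rm=R.from_euler('z',yaw).as_matrix()@R.from_euler('y',-lean).as_matrix()
    d=R.from_euler('z',yaw).as_matrix()@[0,1,0]
    return {c:(np.array([x,y,25])+d*o,Rm) for c,o in(('red',0),('blue',100),('yellow',-100))}
def cost(p,cams=("top","scene")):
    t=tubes([p[0],p[1],p[2]/300,0]);s=0
    for n in cams:
        for c in HU:
            s+=np.abs(silh(n,*t[c])-obs[n,c]).sum()/obs[n,c].sum()
    return s
if __name__=="__main__":
    for cams in(("top",),("scene",),("top","scene")):
        rs=minimize(cost,[632,155,0.04*300],args=(cams,),method='Nelder-Mead',options=dict(initial_simplex=np.array([[632,155,12],[642,155,12],[632,165,12],[632,155,24]]),xatol=.05,fatol=1e-4))
        print(cams,rs.x[:2],rs.x[2]/300,rs.fun)
    im=cv2.imread("pics/top0.png")
    for n in("top","scene"):
        m=mask(cv2.imread(f"pics/{n}0.png"),172,8);k,l,st,cc=cv2.connectedComponentsWithStats(m)
        e=(309,164) if n=="top" else (233,170)
        i=np.argmin([1e9]+[np.hypot(*(cc[i]-e))+(1e6 if st[i,4]<50 else 0) for i in range(1,k)])
        ct=max(cv2.findContours((l==i).astype(np.uint8),0,2)[0],key=cv2.contourArea)
        h=cv2.convexHull(ct)
        M=cv2.moments(h)
        W=np.array([ray(n,p,130)[:2] for p in h[:,0].astype(float)]).astype(np.float32)
        print(n,"well",ray(n,(M['m10']/M['m00'],M['m01']/M['m00']),130),cv2.minAreaRect(W))
E
python3 fit.py
```

```text
top red 537.0
top blue 532.0
top yellow 555.0
scene red 431.0
scene blue 488.0
scene yellow 395.0
('top',) [631.81117878 154.42831398] 0.07094007641333673 0.49600740615442174
('scene',) [633.50989257 158.91640922] 0.06802308588375358 0.5007828423742254
('top', 'scene') [632.89886827 157.28793792] 0.07189611310630045 1.0265051447361495
top well [ 602.92031104 -100.92371045  130.        ] ((603.5693359375, -100.90711212158203), (83.76454162597656, 86.087646484375), 81.02709197998047)
scene well [611.71954336 -85.24703051 130.        ] ((610.3850708007812, -86.99365234375), (103.73359680175781, 87.97632598876953), 80.58121490478516)
```

```bash
cat >> h.py <<'E'
def delta(tgt,yaw=None):
    s=r.sense();Rt=R.from_euler('xyz',s['eef_rot']).as_matrix()
    d=Rt.T@(np.array(tgt)-s['ee_pos'])/1000
    print("t",round(s['time_s'],2),"pos",s['ee_pos'].round(1),"rot",s['eef_rot'].round(4),"F",s['contact_force'].round(2),"w",round(s['width'],1))
    print("delta",d.round(4), "spin",None if yaw is None else round(-np.degrees(yaw-s['eef_rot'][2]),2))
def wT():
    s=r.sense();T=np.eye(4);T[:3,:3]=R.from_euler('xyz',s['eef_rot']).as_matrix();T[:3,3]=s['ee_pos']
    return T@r.camera_model('wrist')['mount']
E
python3 -c "
from h import *
delta([620,-100,300],-1.50)"
```

```text
t 0.65 pos [ 288.9 -665.   231.4] rot [-3.1416e+00 -2.0000e-04 -1.1610e+00] F [ 0.46 -0.16  0.5 ] w 85.1
delta [-0.3863 -0.5288 -0.0687] spin 19.43
```

>>> step_arm:
  deltas:
    - {"tx": 0,"ty": 0,"tz": -0.05}
    - {"tx": -0.386,"ty": -0.529,"tz": -0.069,"spin": 19.4}
    - {"tx": -0.386,"ty": -0.529,"tz": -0.069,"spin": 19.4}
    - {"tx": -0.386,"ty": -0.529,"tz": -0.069,"spin": 19.4}
    - {"tx": -0.386,"ty": -0.529,"tz": -0.069,"spin": 19.4}
    - {"tx": -0.386,"ty": -0.529,"tz": -0.069,"spin": 19.4}
    - {"tx": -0.386,"ty": -0.529,"tz": -0.069,"spin": 19.4}
    - {"tx": -0.386,"ty": -0.529,"tz": -0.069,"spin": 19.4}
  hand: 1
  grip_force: 40

```text
validation failed for argument at $.de...
```

```bash
python3 -c "
from h import *
delta([620,-100,300],-1.50)"
```

```text
t 0.65 pos [ 288.9 -665.   231.4] rot [-3.1416e+00 -2.0000e-04 -1.1610e+00] F [ 0.46 -0.16  0.5 ] w 85.1
delta [-0.3863 -0.5288 -0.0687] spin 19.43
```

>>> step_arm:
  deltas:
    - {"tx": 0.0,"ty": 0.0,"tz": -0.05,"spin": 0.0}
    - {"tx": -0.386,"ty": -0.529,"tz": -0.069,"spin": 19.4}
    - {"tx": -0.386,"ty": -0.529,"tz": -0.069,"spin": 19.4}
    - {"tx": -0.386,"ty": -0.529,"tz": -0.069,"spin": 19.4}
    - {"tx": -0.386,"ty": -0.529,"tz": -0.069,"spin": 19.4}
    - {"tx": -0.386,"ty": -0.529,"tz": -0.069,"spin": 19.4}
    - {"tx": -0.386,"ty": -0.529,"tz": -0.069,"spin": 19.4}
    - {"tx": -0.386,"ty": -0.529,"tz": -0.069,"spin": 19.4}
  hand: 1
  grip_force: 40

```text
time_s: 1.65
ee_pos: [511.1, -286.1, 294.5]
eef_rot: [-3.141, -0.001, -1.5]
contact_force: [0.1, -0.9, -0.3]
width: 85.3
```

```bash
python3 -c "
from h import *
delta([620,-100,300],-1.50)"
```

```text
t 1.65 pos [ 511.1 -286.1  294.5] rot [-3.1407e+00 -6.0000e-04 -1.4997e+00] F [ 0.06 -0.92 -0.3 ] w 85.3
delta [-0.1779 -0.1218 -0.0055] spin 0.02
```

>>> step_arm:
  deltas:
    - {"tx": -0.178,"ty": -0.122,"tz": -0.005,"spin": 0.0}
    - {"tx": -0.178,"ty": -0.122,"tz": -0.005,"spin": 0.0}
    - {"tx": -0.178,"ty": -0.122,"tz": -0.005,"spin": 0.0}
    - {"tx": -0.178,"ty": -0.122,"tz": -0.005,"spin": 0.0}
    - {"tx": -0.178,"ty": -0.122,"tz": -0.005,"spin": 0.0}
    - {"tx": -0.178,"ty": -0.122,"tz": -0.005,"spin": 0.0}

```text
time_s: 2.4
ee_pos: [618.4, -103.3, 298.9]
eef_rot: [3.141, -0.001, -1.501]
contact_force: [-0.2, 0.1, -0.4]
width: 85.8
```

```bash
cat > w.py <<'E'
from h import *
import sys
T=wT();im=r.capture("wrist");cv2.imwrite(sys.argv[1],im);np.save(sys.argv[1][:-4]+".npy",T)
E
python3 w.py pics/w1.png
python3 - <<'E'
from h import *
im=cv2.imread("pics/w1.png");T=np.load("pics/w1.npy")
m=redmask(im);k,l,st,cc=cv2.connectedComponentsWithStats(m)
for i in range(1,k):
    if st[i,4]>100:
        h=cv2.convexHull(max(cv2.findContours((l==i).astype(np.uint8),0,2)[0],key=cv2.contourArea))
        W=np.array([ray('wrist',p,130,T)[:2] for p in h[:,0].astype(float)]).astype(np.float32)
        print(st[i],cc[i],cv2.minAreaRect(W))
print([(d['point'],d['score'],ray('wrist',d['point'],130,T)) for d in r.tip_of('wrist','well_red_mouth')])
delta([597,153,290],-1.50)
E
```

```text
[ 197  123  107  106 7935] [248.5905482 175.3794581] ((607.3428955078125, -100.57254791259766), (84.81596374511719, 87.17131805419922), 80.68905639648438)
[  0 164  13  36 328] [  4.79268293 182.76219512] ((586.54150390625, 127.59535217285156), (11.116839408874512, 35.10009765625), 81.88812255859375)
[([251.4, 179.9], 0.7, array([ 605.55837618, -103.42914398,  130.        ])), ([211.7, 335.6], 0.58, array([426.36838453, -72.12737464, 130.        ]))]
t 2.5 pos [ 618.2 -104.   299. ] rot [ 3.1409e+00 -1.1000e-03 -1.5030e+00] F [-0.26 -1.41  0.94] w 85.4
delta [-0.2579  0.0038  0.0087] spin -0.17
```

View pics/w1.png

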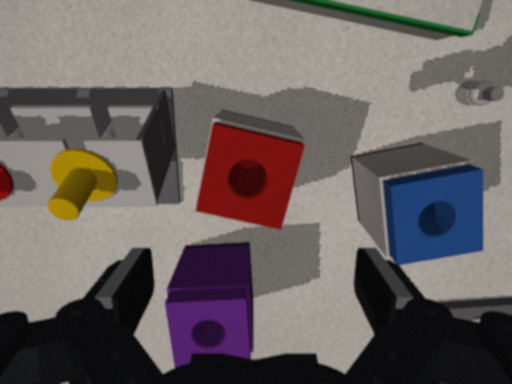

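The wrist view shows the red-topped well with its mouth at about (247,179). The purple block is below it and blue to the right. Now to the tube.

>>> step_arm:
  deltas:
    - {"tx": -0.258,"ty": 0.004,"tz": 0.009,"spin": 0.0}
    - {"tx": -0.258,"ty": 0.004,"tz": 0.009,"spin": 0.0}
    - {"tx": -0.258,"ty": 0.004,"tz": 0.009,"spin": 0.0}
    - {"tx": -0.258,"ty": 0.004,"tz": 0.009,"spin": 0.0}
    - {"tx": -0.258,"ty": 0.004,"tz": 0.009,"spin": 0.0}
    - {"tx": -0.258,"ty": 0.004,"tz": 0.009,"spin": 0.0}

```text
time_s: 3.25
ee_pos: [596.8, 154.4, 289.9]
eef_rot: [3.141, -0.001, -1.5]
contact_force: [1.0, -0.2, 0.2]
width: 85.3
```

```bash
python3 w.py pics/w2.png
python3 - <<'E'
from h import *
from fit import tubes
# hole centre in w1
im=cv2.imread("pics/w1.png");T1=np.load("pics/w1.npy")
g=cv2.cvtColor(im,cv2.COLOR_BGR2GRAY);h=cv2.convexHull(max(cv2.findContours(redmask(im),0,2)[0],key=cv2.contourArea))
reg=np.zeros_like(g);cv2.fillConvexPoly(reg,h,1);reg=cv2.erode(reg,np.ones((9,9)))
dark=((im[...,2]<110)&(reg>0)).astype(np.uint8)
c=max(cv2.findContours(dark,0,2)[0],key=cv2.contourArea);e=cv2.fitEllipse(c);print("hole",e,ray('wrist',e[0],130,T1))
im=cv2.imread("pics/w2.png");T=np.load("pics/w2.npy")
m=mask(im,172,8);k,l,st,cc=cv2.connectedComponentsWithStats(m);i=1+np.argmax(st[1:,4]);o=(l==i).astype(float);print(st[i])
def cost(p):
    t=tubes([p[0],p[1],p[2]/300,0])['red'];return np.abs(silh('wrist',*t,T)-o).sum()/o.sum()
x0=[632.5,157,21]
rs=minimize(cost,x0,method='Nelder-Mead',options=dict(initial_simplex=np.array([x0,[642,157,21],[632,167,21],[632,157,31]])))
print(rs.x[:2],rs.x[2]/300,rs.fun,cost(x0))
f,Rm=tubes([*rs.x[:2],.0715,0])['red'];print("grasp",f+Rm@[0,0,146])
delta(f+Rm@[0,0,146]-[0,0,18.7],-1.50)
E
```

```text
top red 537.0
top blue 532.0
top yellow 555.0
scene red 431.0
scene blue 488.0
scene yellow 395.0
hole ((247.0565948486328, 178.6145782470703), (39.7449836730957, 40.12761306762695), 87.63815307617188) [606.52963077 -99.2602603  130.        ]
[ 457  120   55  101 3610]
[366.12962963 211.81481481] 0.2872839506172842 1.0 1.9831850524143175
grasp [311.57680847 207.90762766 160.36884277]
t 3.3 pos [597.2 152.7 290. ] rot [ 3.1416e+00 -1.7000e-03 -1.5026e+00] F [ 0.47 -0.2  -0.09] w 85.1
delta [-0.0748  0.2812  0.1482] spin -0.15
```

View pics/w2.png

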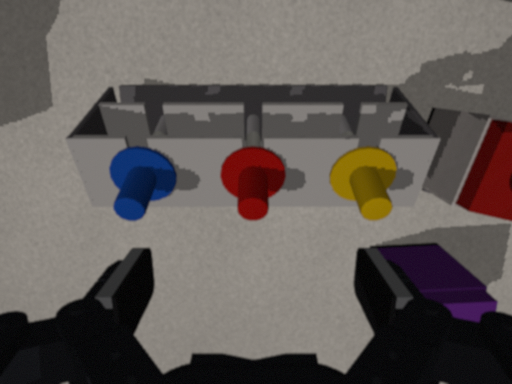

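The red tube is in the middle at (253,180), and the fit picked the well's blob by mistake. I'll refit on the right blob.

```bash
cat > fw.py <<'E'
from h import *
def tp(x,y,yaw):
    return np.array([x,y,25.]),R.from_euler('z',yaw).as_matrix()@R.from_euler('y',-np.radians(22)).as_matrix()
im=cv2.imread("pics/w2.png");T=np.load("pics/w2.npy")
m=mask(im,172,8);k,l,st,cc=cv2.connectedComponentsWithStats(m);i=l[175,253];o=(l==i).astype(float);print(st[i])
def cost(p):
    return np.abs(silh('wrist',*tp(p[0],p[1],p[2]/300),T)-o).sum()/o.sum()
x0=[632.5,157,21]
rs=minimize(cost,x0,method='Nelder-Mead',options=dict(initial_simplex=np.array([x0,[642,157,21],[632,167,21],[632,157,31]])))
print(rs.x[:2],rs.x[2]/300,rs.fun,cost(x0))
f,Rm=tp(rs.x[0],rs.x[1],rs.x[2]/300);g=f+Rm@[0,0,146];print("grasp",g)
delta(g-[0,0,18.7],-1.50)
E
python3 fw.py
```

```text
[ 221  146   65   74 3295]
[632.86454417 156.75260895] 0.0823505889500313 0.0774149781308578 0.082825433663602
grasp [578.35732882 152.25373317 160.36884277]
t 3.3 pos [597.2 152.7 290. ] rot [ 3.1416e+00 -1.7000e-03 -1.5026e+00] F [ 0.47 -0.2  -0.09] w 85.1
delta [-0.0011  0.0188  0.1483] spin -0.15
```

>>> step_arm:
  deltas:
    - {"tx": -0.001,"ty": 0.019,"tz": 0.03,"spin": 0.0}
    - {"tx": -0.001,"ty": 0.019,"tz": 0.07,"spin": 0.0}
    - {"tx": -0.001,"ty": 0.019,"tz": 0.11,"spin": 0.0}
    - {"tx": -0.001,"ty": 0.019,"tz": 0.13,"spin": 0.0}
    - {"tx": -0.001,"ty": 0.019,"tz": 0.14,"spin": 0.0}
    - {"tx": -0.001,"ty": 0.019,"tz": 0.148,"spin": 0.0}
    - {"tx": -0.001,"ty": 0.019,"tz": 0.148,"spin": 0.0}
    - {"tx": -0.001,"ty": 0.019,"tz": 0.148,"spin": 0.0}

```text
time_s: 4.3
ee_pos: [578.5, 155.2, 142.8]
eef_rot: [-3.14, 0.0, -1.5]
contact_force: [0.1, -0.6, -0.6]
width: 85.5
```

```bash
python3 w.py pics/w3.png; python3 -c "
from h import *
delta([578.4,152.3,141.7],-1.50)
cv2.imwrite('pics/s3.png',cv2.resize(r.capture('scene')[150:330,200:400],None,fx=3,fy=3))"
```

```text
t 4.35 pos [578.4 155.3 142.8] rot [-3.1400e+00  4.0000e-04 -1.4996e+00] F [-0.28 -0.12  0.74] w 85.0
delta [0.003  0.0002 0.0011] spin 0.02
```

View pics/w3.png

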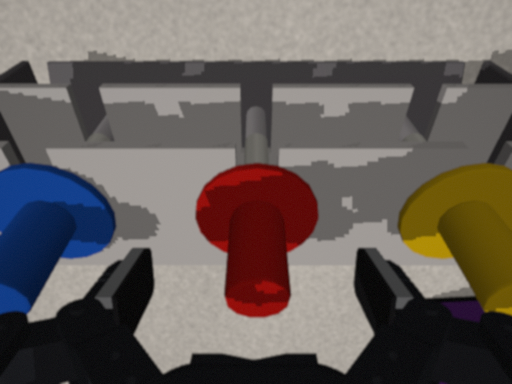

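View pics/s3.png

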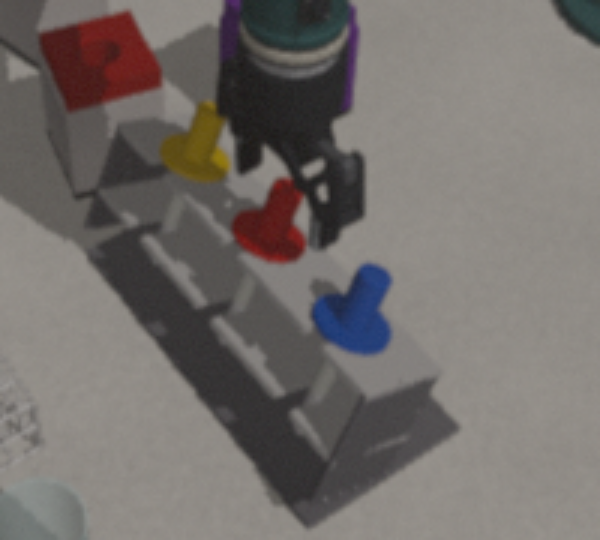

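Red is centred between the fingers (grip at about (258,280)), with neighbours clear. Closing.

>>> step_arm:
  deltas:
    - {"tx": 0.002,"ty": 0.0,"tz": 0.001,"spin": 0.0}
    - {"tx": 0.002,"ty": 0.0,"tz": 0.001,"spin": 0.0}
    - {"tx": 0.002,"ty": 0.0,"tz": 0.001,"spin": 0.0}
    - {"tx": 0.002,"ty": 0.0,"tz": 0.001,"spin": 0.0}
    - {"tx": 0.002,"ty": 0.0,"tz": 0.001,"spin": 0.0}
    - {"tx": 0.002,"ty": 0.0,"tz": 0.001,"spin": 0.0}
    - {"tx": 0.002,"ty": 0.0,"tz": 0.001,"spin": 0.0}
    - {"tx": 0.002,"ty": 0.0,"tz": 0.001,"spin": 0.0}
  hand: -1
  grip_force: 50

```text
time_s: 5.4
ee_pos: [578.0, 153.3, 141.1]
eef_rot: [-3.141, 0.0, -1.499]
contact_force: [-0.6, 0.5, 2.7]
width: 24.7
```

```bash
python3 w.py pics/w4.png; python3 -c "
from h import *
delta([578.4,152.3,141.7],-1.50)"
```

```text
t 5.45 pos [578.  153.3 141.1] rot [-3.1415e+00  1.0000e-04 -1.4995e+00] F [-0.46  0.35  3.76] w 24.9
delta [ 0.001  -0.0004 -0.0006] spin 0.03
```

View pics/w4.png

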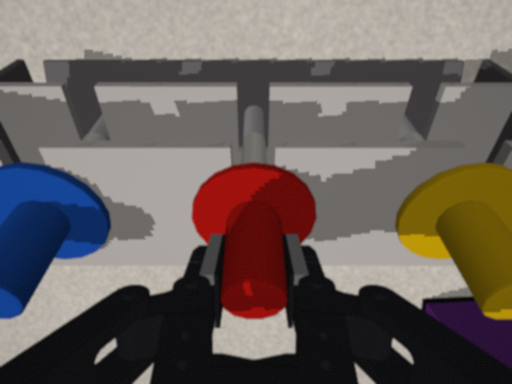

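>>> step_arm:
  deltas:
    - {"tx": 0.0,"ty": 0.0037,"tz": -0.0093,"spin": 0.0}
    - {"tx": 0.0,"ty": 0.0112,"tz": -0.0278,"spin": 0.0}
    - {"tx": 0.0,"ty": 0.0187,"tz": -0.0464,"spin": 0.0}
    - {"tx": 0.0,"ty": 0.0262,"tz": -0.0649,"spin": 0.0}
    - {"tx": 0.0,"ty": 0.0337,"tz": -0.0834,"spin": 0.0}
    - {"tx": 0.0,"ty": 0.0412,"tz": -0.102,"spin": 0.0}
    - {"tx": 0.0,"ty": 0.0487,"tz": -0.1205,"spin": 0.0}
    - {"tx": 0.0,"ty": 0.0524,"tz": -0.14,"spin": 0.0}

```text
time_s: 6.45
ee_pos: [524.6, 149.3, 282.1]
eef_rot: [3.141, -0.0, -1.499]
contact_force: [0.2, 0.1, 0.1]
width: 24.8
```

```bash
python3 w.py pics/w5.png; python3 -c "
from h import *
delta([578.4,152.3,141.7],-1.50)
cv2.imwrite('pics/s5.png',cv2.resize(r.capture('scene')[120:320,200:400],None,fx=3,fy=3))"
```

```text
t 6.5 pos [525.9 149.9 284.7] rot [-3.1381e+00  1.1000e-03 -1.4993e+00] F [1.   0.01 0.93] w 24.9
delta [ 0.0015 -0.0521  0.1432] spin 0.04
```

View pics/w5.png

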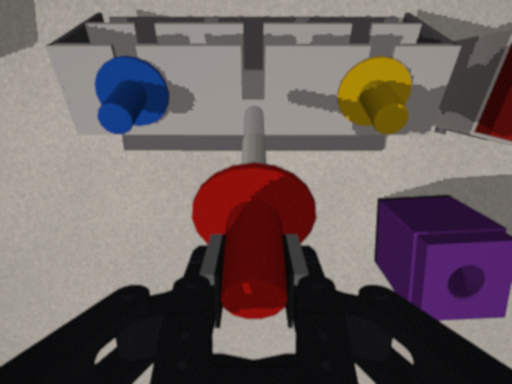

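View pics/s5.png

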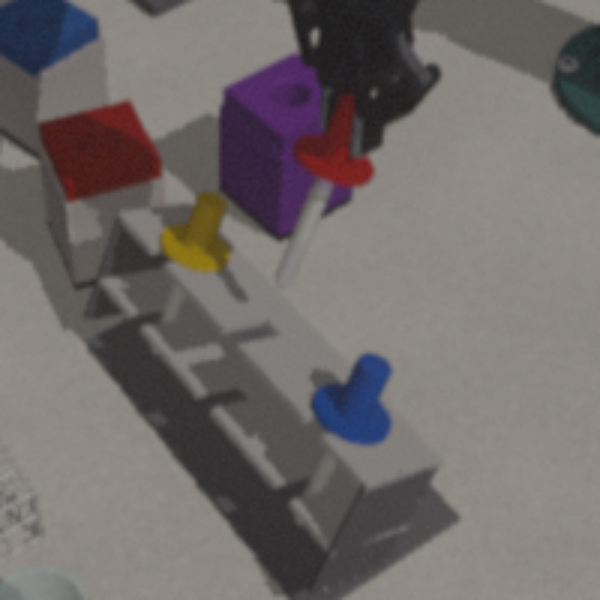

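The red tube is out and still leaning, with blue and yellow undisturbed. I'll refine the in-hand tube pose and the well in the pictures, then plan the carry.

```bash
cat > inhand.py <<'E'
from h import *
import sys
# fit pivot lean & axial pos & lateral in tool frame, wrist image (tool frame => T=mount)
def fit(img,x0=(0,22,146)):
    M=r.camera_model('wrist')['mount']
    im=cv2.imread(img);m=mask(im,172,8);k,l,st,cc=cv2.connectedComponentsWithStats(m);i=l[200:220,240:270].max();o=(l==i).astype(float)
    def pose(p): # ty offset, lean, axial
        # tool: z down, y = toward robot (-x). axis stopper dir leans to +y, up=-z
        a=np.radians(p[1]);ax=np.array([0,np.sin(a),-np.cos(a)]);x=np.array([1.,0,0]);Rm=np.c_[x,np.cross(ax,x),ax]
        g=np.array([0,p[0],-18.7]);return g-ax*p[2],Rm
    def cost(p):
        s=silh('wrist',*pose(p),M); d=np.abs(s-o); d[225:,200:308]=0; d[:, :0]=0
        return d.sum()/o.sum()
    x0=np.array(x0,float);S=np.array([x0,x0+[4,0,0],x0+[0,6,0],x0+[0,0,6]])
    rs=minimize(cost,x0,method='Nelder-Mead',options=dict(initial_simplex=S))
    f,_=pose(rs.x);print("ty,lean,axial",rs.x.round(2),"cost",round(rs.fun,3),"foot in tool",f.round(1));return rs.x,f
if __name__=="__main__":
    for i in sys.argv[1:]: fit(i)
E
python3 inhand.py pics/w4.png pics/w5.png; python3 -c "
from h import *
delta([556,-104,366],-1.50)"
```

```text
ty,lean,axial [  1.48  23.64 147.32] cost 0.026 foot in tool [  0.  -57.6 116.3]
ty,lean,axial [  2.32  20.1  150.38] cost 0.023 foot in tool [  0.  -49.4 122.5]
t 6.55 pos [526.4 149.9 283.5] rot [-3.1376e+00  1.2000e-03 -1.4994e+00] F [ 1.53 -0.62 -1.72] w 25.1
delta [ 0.2553 -0.0118 -0.0827] spin 0.04
```

>>> step_arm:
  deltas:
    - {"tx": 0.0,"ty": 0.0,"tz": -0.02,"spin": 0.0}
    - {"tx": 0.0,"ty": 0.0,"tz": -0.055,"spin": 0.0}
    - {"tx": 0.02,"ty": 0.0,"tz": -0.08,"spin": 0.0}
    - {"tx": 0.06,"ty": -0.003,"tz": -0.082,"spin": 0.0}
    - {"tx": 0.1,"ty": -0.006,"tz": -0.082,"spin": 0.0}
    - {"tx": 0.145,"ty": -0.009,"tz": -0.082,"spin": 0.0}
    - {"tx": 0.19,"ty": -0.012,"tz": -0.082,"spin": 0.0}
    - {"tx": 0.225,"ty": -0.012,"tz": -0.082,"spin": 0.0}

```text
time_s: 7.55
ee_pos: [553.3, -76.4, 362.2]
eef_rot: [3.14, -0.0, -1.501]
contact_force: [0.3, -0.1, -0.9]
width: 24.5
```

>>> step_arm:
  deltas:
    - {"tx": 0.02,"ty": 0.0,"tz": 0.0,"spin": 0.0}
    - {"tx": 0.03,"ty": 0.0,"tz": 0.005,"spin": 0.0}
    - {"tx": 0.03,"ty": 0.0,"tz": 0.02,"spin": 0.0}
    - {"tx": 0.03,"ty": 0.0,"tz": 0.04,"spin": 0.0}
    - {"tx": 0.03,"ty": 0.0,"tz": 0.06,"spin": 0.0}
    - {"tx": 0.03,"ty": 0.0,"tz": 0.06,"spin": 0.0}
    - {"tx": 0.03,"ty": 0.0,"tz": 0.06,"spin": 0.0}

```text
time_s: 8.43
ee_pos: [556.0, -103.1, 303.0]
eef_rot: [-3.142, 0.0, -1.498]
contact_force: [-0.2, 0.4, -1.1]
width: 24.9
```

```bash
python3 -c "
from h import *
delta([556,-104,286],-1.50)
s=r.capture('scene');t=r.capture('top');cv2.imwrite('pics/s6f.png',s);cv2.imwrite('pics/t6.png',t)
a=cv2.resize(s[90:250,170:330],None,fx=3.6,fy=3.6,interpolation=2);cv2.imwrite('pics/s6.png',a)
cv2.imwrite('pics/t6c.png',cv2.resize(t[100:260,230:390],None,fx=3.6,fy=3.6,interpolation=2))
";python3 w.py pics/w6.png;python3 inhand.py pics/w6.png
```

```text
t 8.43 pos [ 556.  -103.1  303. ] rot [-3.1416e+00  3.0000e-04 -1.4982e+00] F [-0.21  0.43 -1.12] w 24.9
delta [0.0009 0.0001 0.017 ] spin 0.1
ty,lean,axial [  3.17  22.2  150.9 ] cost 0.403 foot in tool [  0.  -53.8 121. ]
```

View pics/s6.png

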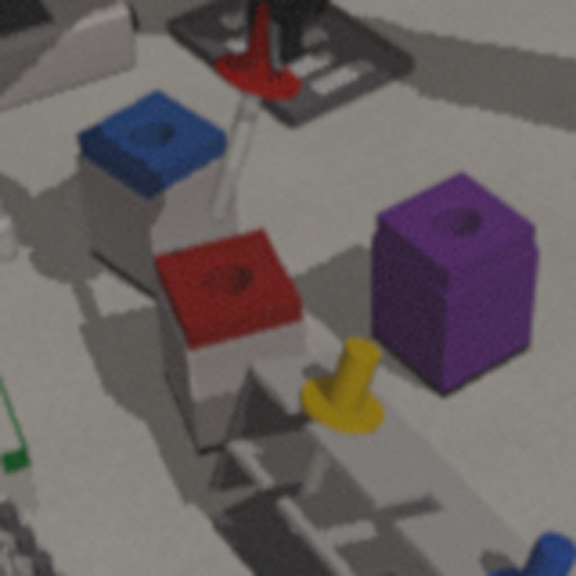

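View pics/w6.png

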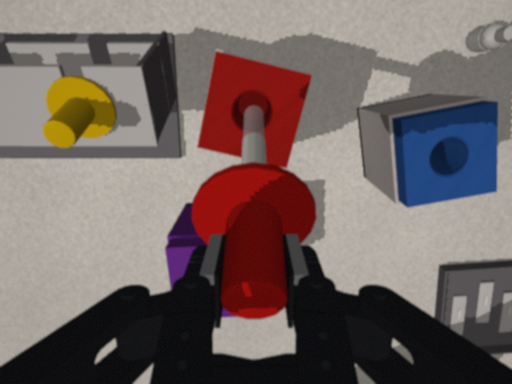

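View pics/t6c.png

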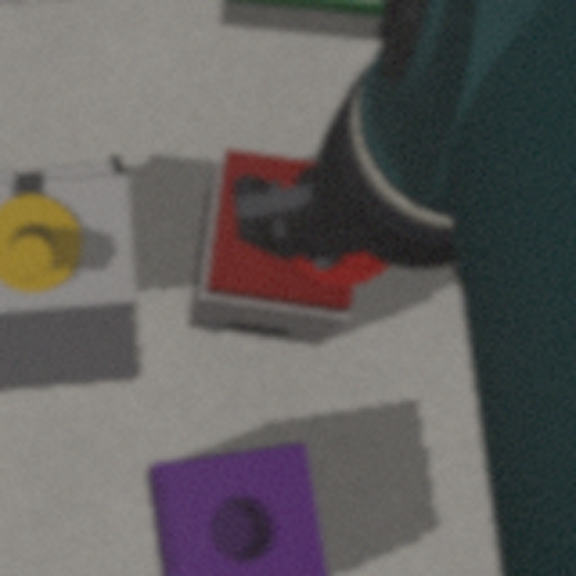

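The tube leans above the red well. The wrist view puts the mouth at about (251,108) and the foot tip at about (253,110). I'll compute the offset of foot relative to mouth in each camera.

Run:
```python
from h import *
T=np.load("pics/w6.npy")
im=cv2.imread("pics/w6.png");cv2.imwrite("pics/w6c.png",cv2.resize(im[40:180,180:340],None,fx=4,fy=4,interpolation=2))
for z in(180,184,188):
    print(z,"foot scene",ray('scene',(230.6,149.7),z)[:2].round(1),"wrist",ray('wrist',(253,112),z,T)[:2].round(1))
print("hole scene",ray('scene',(233.7,167.8),130)[:2],"wrist",ray('wrist',(251.5,109),130,T)[:2])
m=proj('wrist',np.array([[604.5,-101,130]])+ring(0,18),T);print(m.min(0),m.max(0))
```

```text
180 foot scene [ 604.3 -105.9] wrist [ 610.  -100.5]
184 foot scene [ 606.2 -101.4] wrist [ 610.3 -100.5]
188 foot scene [608.2 -97. ] wrist [ 610.6 -100.4]
hole scene [606.38927683 -91.28953169] wrist [608.81390474 -99.17705859]
[233.33108505  93.46422572] [272.99462496 133.8838412 ]
```

View pics/w6c.png

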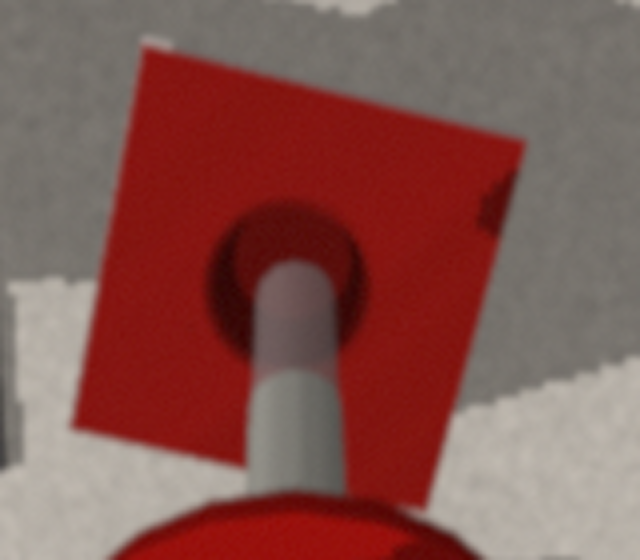

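>>> step_arm:
  deltas:
    - {"tx": -0.001,"ty": -0.003,"tz": 0.01,"spin": 0.0}
    - {"tx": -0.001,"ty": -0.003,"tz": 0.025,"spin": 0.0}
    - {"tx": -0.001,"ty": -0.003,"tz": 0.04,"spin": 0.0}
    - {"tx": -0.001,"ty": -0.003,"tz": 0.05,"spin": 0.0}
    - {"tx": -0.001,"ty": -0.003,"tz": 0.058,"spin": 0.0}
    - {"tx": -0.001,"ty": -0.003,"tz": 0.064,"spin": 0.0}
    - {"tx": -0.001,"ty": -0.003,"tz": 0.064,"spin": 0.0}
    - {"tx": -0.001,"ty": -0.003,"tz": 0.064,"spin": 0.0}

```text
time_s: 9.57
ee_pos: [559.1, -102.9, 239.4]
eef_rot: [-3.141, -0.0, -1.5]
contact_force: [-0.2, 0.9, -0.7]
width: 24.8
```

```bash
cat > look.py <<'E'
from h import *
import sys
n=sys.argv[1]
T=wT();w=r.capture('wrist');np.save(f"pics/w{n}.npy",T);cv2.imwrite(f"pics/w{n}.png",w)
s=r.capture('scene');cv2.imwrite(f"pics/s{n}.png",s)
a=cv2.resize(w[40:330,130:370],(400,483),interpolation=2);b=cv2.resize(s[90:235,175:295],(400,483),interpolation=2)
cv2.imwrite(f"pics/l{n}.png",np.hstack([a,b]))
delta([0,0,0])
E
python3 look.py 7
```

```text
t 9.68 pos [ 559.  -102.9  239.4] rot [-3.1407e+00 -2.0000e-04 -1.4995e+00] F [-0.08 -0.49 -0.73] w 24.8
delta [-0.1425  0.5505  0.2389] spin None
```

View pics/l7.png

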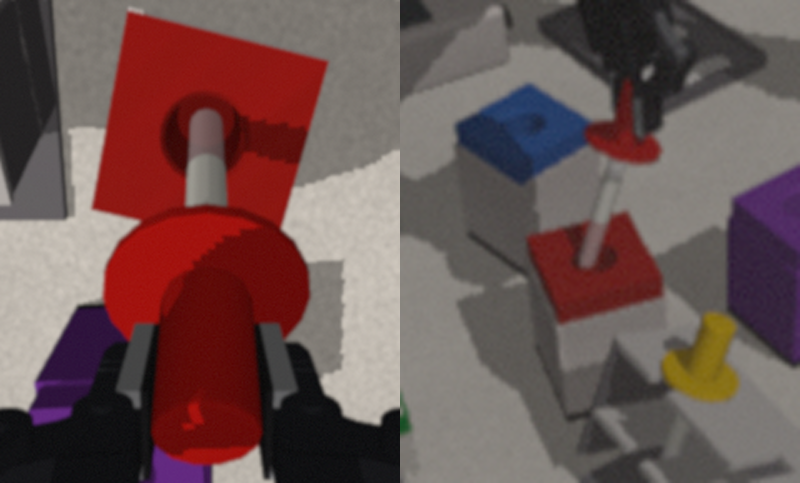

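The foot is just inside the mouth (wrist crop: hole at (204,138), stem tip at (206,115)), with no contact force. I'll lower about 18 mm more, still leaning.

>>> step_arm:
  deltas:
    - {"tx": 0.0,"ty": -0.001,"tz": 0.005,"spin": 0.0}
    - {"tx": 0.0,"ty": -0.001,"tz": 0.01,"spin": 0.0}
    - {"tx": 0.0,"ty": -0.001,"tz": 0.015,"spin": 0.0}
    - {"tx": 0.0,"ty": -0.001,"tz": 0.018,"spin": 0.0}
    - {"tx": 0.0,"ty": -0.001,"tz": 0.018,"spin": 0.0}
    - {"tx": 0.0,"ty": -0.001,"tz": 0.018,"spin": 0.0}

```text
time_s: 10.42
ee_pos: [559.8, -102.8, 221.0]
eef_rot: [-3.141, -0.0, -1.5]
contact_force: [-0.5, 0.7, -0.8]
width: 25.0
```

```bash
python3 look.py 8; python3 inhand.py pics/w8.png
```

```text
t 10.53 pos [ 559.9 -102.8  221.2] rot [-3.1412e+00 -1.0000e-04 -1.4995e+00] F [ 1.15  0.39 -0.85] w 24.9
delta [-0.1424  0.5512  0.2209] spin None
ty,lean,axial [-49.77  19.9  128.12] cost 0.207 foot in tool [  0.  -93.4 101.8]
```

View pics/l8.png

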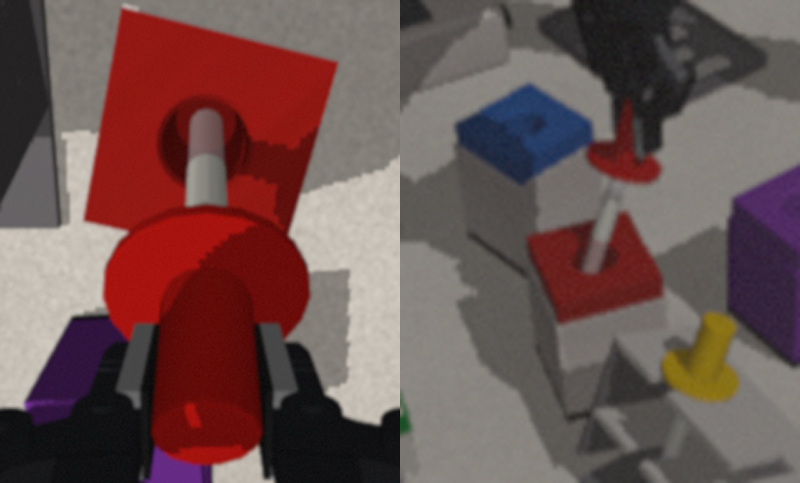

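Foot is about 28 mm down, leaning about 20–22°. Now I'll straighten it: light grip, hand towards +x so the foot bears on the far wall and the tube turns in the pads.

>>> step_arm:
  deltas:
    - {"tx": 0.0,"ty": -0.004,"tz": 0.0,"spin": 0.0}
    - {"tx": 0.0,"ty": -0.008,"tz": 0.0,"spin": 0.0}
    - {"tx": 0.0,"ty": -0.012,"tz": 0.0,"spin": 0.0}
    - {"tx": 0.0,"ty": -0.016,"tz": 0.0,"spin": 0.0}
    - {"tx": 0.0,"ty": -0.02,"tz": 0.0,"spin": 0.0}
    - {"tx": 0.0,"ty": -0.024,"tz": 0.0,"spin": 0.0}
    - {"tx": 0.0,"ty": -0.024,"tz": 0.0,"spin": 0.0}
  hand: -1
  grip_force: 25

```text
time_s: 11.4
ee_pos: [582.9, -100.9, 220.5]
eef_rot: [3.139, 0.0, -1.499]
contact_force: [-4.0, 0.4, 0.9]
width: 24.6
```

```bash
python3 look.py 9
```

```text
t 11.5 pos [ 582.9 -100.9  220.6] rot [ 3.1398e+00  4.0000e-04 -1.4996e+00] F [-4.39 -0.11  0.17] w 24.7
delta [-0.1421  0.5739  0.2216] spin None
```

View pics/l9.png

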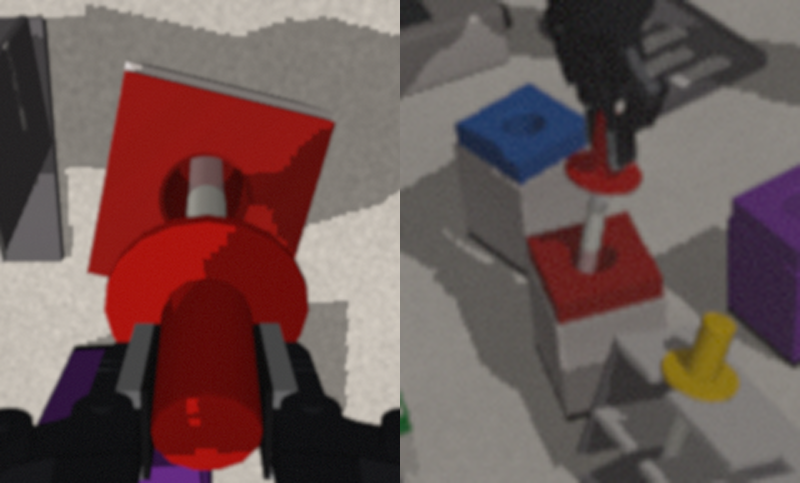

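It is turning, with about 4 N of resistance at the foot. Continue.

>>> step_arm:
  deltas:
    - {"tx": 0.0,"ty": -0.004,"tz": 0.0,"spin": 0.0}
    - {"tx": 0.0,"ty": -0.008,"tz": 0.0,"spin": 0.0}
    - {"tx": 0.0,"ty": -0.012,"tz": 0.0,"spin": 0.0}
    - {"tx": 0.0,"ty": -0.016,"tz": 0.0,"spin": 0.0}
    - {"tx": 0.0,"ty": -0.019,"tz": 0.0,"spin": 0.0}
    - {"tx": 0.0,"ty": -0.022,"tz": 0.0,"spin": 0.0}
    - {"tx": 0.0,"ty": -0.022,"tz": 0.0,"spin": 0.0}
  hand: -1
  grip_force: 25

```text
time_s: 12.38
ee_pos: [606.1, -99.4, 220.9]
eef_rot: [-3.141, -0.0, -1.499]
contact_force: [-3.4, 0.6, 1.0]
width: 24.7
```

```bash
python3 look.py 10
```

```text
t 12.47 pos [606.  -99.4 220.9] rot [-3.1407 -0.     -1.4995] F [-2.82  0.42  0.48] w 24.9
delta [-0.1423  0.5976  0.2204] spin None
```

View pics/l10.png

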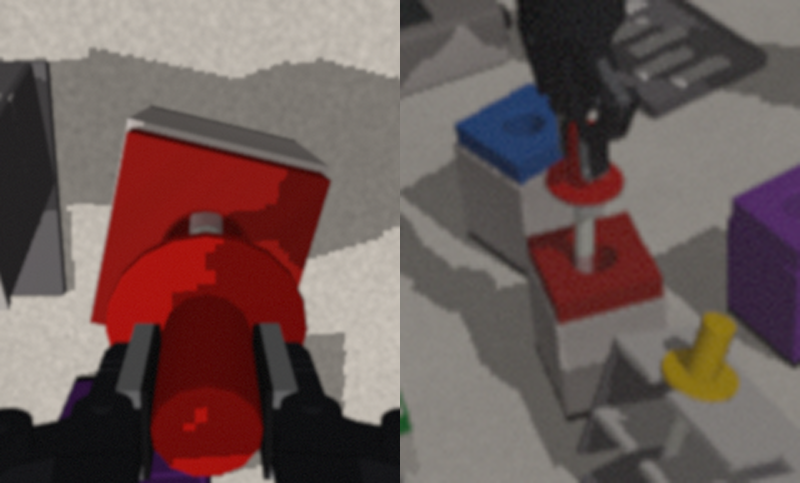

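>>> step_arm:
  deltas:
    - {"tx": 0.0,"ty": -0.003,"tz": 0.0,"spin": 0.0}
    - {"tx": 0.0,"ty": -0.006,"tz": 0.0,"spin": 0.0}
    - {"tx": 0.0,"ty": -0.009,"tz": 0.0,"spin": 0.0}
    - {"tx": 0.0,"ty": -0.009,"tz": 0.0,"spin": 0.0}
    - {"tx": 0.0,"ty": -0.009,"tz": 0.0,"spin": 0.0}

```text
time_s: 13.1
ee_pos: [615.3, -98.8, 221.0]
eef_rot: [-3.14, -0.0, -1.5]
contact_force: [-2.4, 0.6, -0.3]
width: 24.9
```

```bash
python3 look.py 11;python3 inhand.py pics/w10.png pics/w11.png
```

```text
t 13.2 pos [615.2 -98.8 221. ] rot [-3.1403e+00 -1.0000e-04 -1.4995e+00] F [-1.63  0.37  0.12] w 24.9
delta [-0.1424  0.6069  0.2202] spin None
ty,lean,axial [-24.78   4.29 140.82] cost 0.122 foot in tool [  0.  -35.3 121.7]
ty,lean,axial [-13.25  15.79 145.29] cost 0.11 foot in tool [  0.  -52.8 121.1]
```

View pics/l11.png

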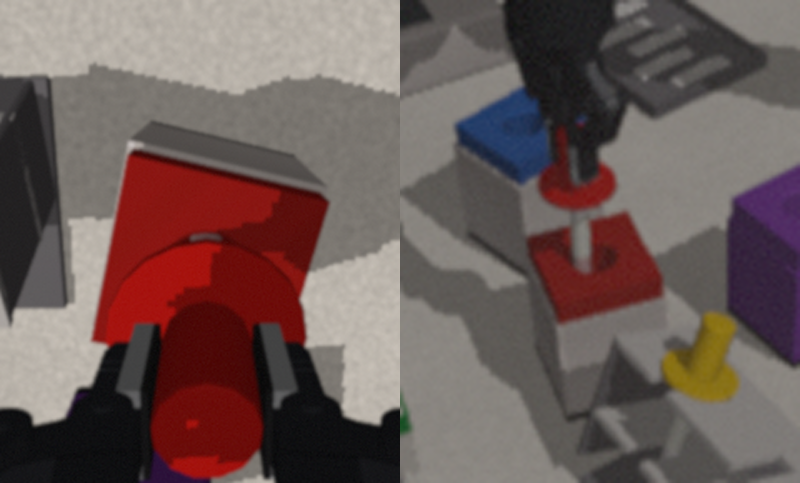

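>>> step_arm:
  deltas:
    - {"tx": 0.0,"ty": -0.002,"tz": 0.0,"spin": 0.0}
    - {"tx": 0.0,"ty": -0.004,"tz": 0.0,"spin": 0.0}
    - {"tx": 0.0,"ty": -0.004,"tz": 0.0,"spin": 0.0}
    - {"tx": 0.0,"ty": -0.004,"tz": 0.0,"spin": 0.0}

```text
time_s: 13.7
ee_pos: [618.5, -98.6, 220.9]
eef_rot: [3.141, -0.0, -1.5]
contact_force: [-3.3, 0.6, 0.7]
width: 24.9
```

```bash
python3 look.py 12
python3 - <<'E'
from h import *
# fit upright tube in scene, mask out well: use red comp above row limit
im=cv2.imread("pics/s12.png");m=mask(im,172,8);k,l,st,cc=cv2.connectedComponentsWithStats(m)
for i in range(1,k):
    if st[i,4]>40: print(st[i],cc[i])
for P in ([616.5,-98.7,240-150],):
  pass
s=r.sense();tc=s['ee_pos']
for lean in(0,3,6):
    e=np.array([np.cos(.071),np.sin(.071),0]);a=np.radians(lean);ax=-e*np.sin(a)+np.array([0,0,np.cos(a)])
    g=tc+[0,0,18.7]; print(lean,proj('scene',np.array([g-ax*31,g-ax*36,g-ax*80])).round(1).tolist())
cv2.imwrite("pics/s12c.png",cv2.resize(im[100:190,200:270],None,fx=8,fy=6.5,interpolation=2))
E
```

```text
t 13.8 pos [618.5 -98.6 220.9] rot [ 3.1414  0.     -1.4996] F [-2.62  0.73  0.63] w 25.0
delta [-0.1424  0.6098  0.221 ] spin None
[216 128  23  26 256] [225.984375 144.53125 ]
[214 154  40  33 800] [233.51375 170.52   ]
0 [[226.1, 144.3], [226.2, 145.9], [227.5, 159.2]]
3 [[225.5, 144.6], [225.6, 146.2], [226.1, 159.8]]
6 [[224.9, 144.8], [224.9, 146.4], [224.7, 160.3]]
```

View pics/s12c.png

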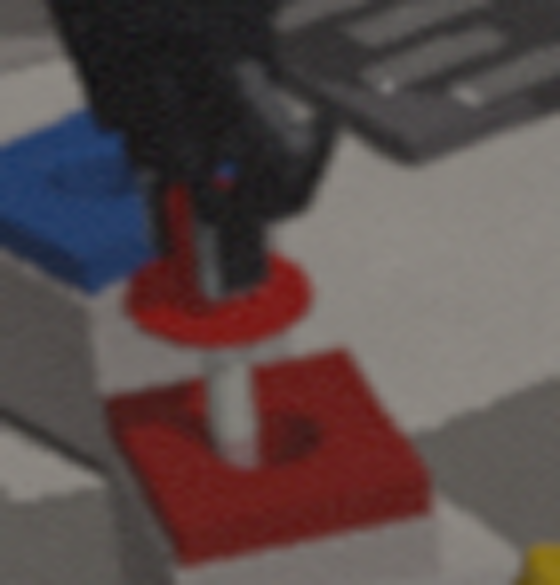

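The tube is within about 1° of upright and against the far wall. I'll centre it over the bore and lower it.

>>> step_arm:
  deltas:
    - {"tx": 0.001,"ty": 0.005,"tz": 0.0,"spin": 0.0}
    - {"tx": 0.001,"ty": 0.011,"tz": 0.0,"spin": 0.0}
    - {"tx": 0.001,"ty": 0.011,"tz": 0.008,"spin": 0.0}
    - {"tx": 0.001,"ty": 0.011,"tz": 0.018,"spin": 0.0}
    - {"tx": 0.001,"ty": 0.011,"tz": 0.028,"spin": 0.0}
    - {"tx": 0.001,"ty": 0.011,"tz": 0.038,"spin": 0.0}
    - {"tx": 0.001,"ty": 0.011,"tz": 0.045,"spin": 0.0}
    - {"tx": 0.001,"ty": 0.011,"tz": 0.045,"spin": 0.0}

```text
time_s: 14.8
ee_pos: [607.2, -100.3, 175.1]
eef_rot: [3.14, 0.0, -1.5]
contact_force: [-1.1, -0.6, -1.5]
width: 24.5
```

```bash
python3 look.py 13
```

```text
t 14.9 pos [ 607.9 -100.4  176.1] rot [-3.1413e+00 -1.0000e-04 -1.4995e+00] F [-0.23 -0.5   0.56] w 24.6
delta [-0.1434  0.5992  0.1759] spin None
```

View pics/l13.png

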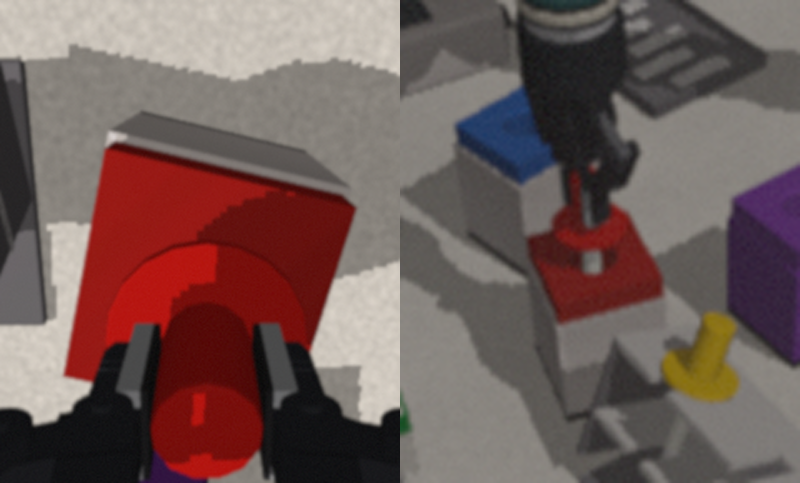

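>>> step_arm:
  deltas:
    - {"tx": 0.0,"ty": 0.0,"tz": 0.006,"spin": 0.0}
    - {"tx": 0.0,"ty": 0.0,"tz": 0.012,"spin": 0.0}
    - {"tx": 0.0,"ty": 0.0,"tz": 0.017,"spin": 0.0}
    - {"tx": 0.0,"ty": 0.0,"tz": 0.02,"spin": 0.0}
    - {"tx": 0.0,"ty": 0.0,"tz": 0.022,"spin": 0.0}
    - {"tx": 0.0,"ty": 0.0,"tz": 0.022,"spin": 0.0}

```text
time_s: 15.65
ee_pos: [607.6, -100.3, 153.8]
eef_rot: [3.141, 0.0, -1.5]
contact_force: [0.1, -0.2, -0.1]
width: 24.5
```

>>> step_arm:
  deltas:
    - {"tx": 0.0,"ty": 0.0,"tz": 0.001,"spin": 0.0}
    - {"tx": 0.0,"ty": 0.0,"tz": 0.002,"spin": 0.0}
    - {"tx": 0.0,"ty": 0.0,"tz": 0.003,"spin": 0.0}
    - {"tx": 0.0,"ty": 0.0,"tz": 0.003,"spin": 0.0}

```text
time_s: 16.15
ee_pos: [607.6, -100.4, 150.9]
eef_rot: [3.141, -0.0, -1.5]
contact_force: [0.6, -0.5, -1.1]
width: 24.5
```

```bash
python3 look.py 14
```

```text
t 16.25 pos [ 607.7 -100.4  151. ] rot [-3.1416 -0.     -1.4995] F [ 0.53 -0.46 -0.61] w 24.5
delta [-0.1434  0.599   0.151 ] spin None
```

View pics/l14.png

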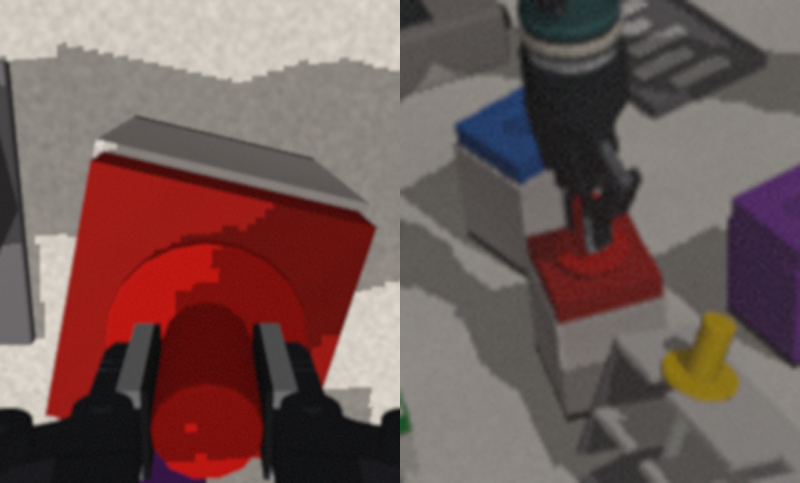

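Almost there, with no contact yet. I'll continue in half-millimetre rows.

>>> step_arm:
  deltas:
    - {"tx": 0.0,"ty": 0.0,"tz": 0.0005,"spin": 0.0}
    - {"tx": 0.0,"ty": 0.0,"tz": 0.001,"spin": 0.0}
    - {"tx": 0.0,"ty": 0.0,"tz": 0.0015,"spin": 0.0}
    - {"tx": 0.0,"ty": 0.0,"tz": 0.002,"spin": 0.0}
    - {"tx": 0.0,"ty": 0.0,"tz": 0.002,"spin": 0.0}

```text
time_s: 16.88
ee_pos: [607.6, -100.4, 148.9]
eef_rot: [3.141, 0.0, -1.5]
contact_force: [-0.3, -0.8, -0.4]
width: 25.0
```

>>> step_arm:
  deltas:
    - {"tx": 0.0,"ty": 0.0,"tz": 0.0005,"spin": 0.0}
    - {"tx": 0.0,"ty": 0.0,"tz": 0.001,"spin": 0.0}
    - {"tx": 0.0,"ty": 0.0,"tz": 0.0015,"spin": 0.0}
    - {"tx": 0.0,"ty": 0.0,"tz": 0.0015,"spin": 0.0}

```text
time_s: 17.38
ee_pos: [607.6, -100.4, 147.4]
eef_rot: [3.141, -0.0, -1.5]
contact_force: [-0.4, 0.7, -1.1]
width: 24.5
```

>>> step_arm:
  deltas:
    - {"tx": 0.0,"ty": 0.0,"tz": 0.0005,"spin": 0.0}
    - {"tx": 0.0,"ty": 0.0,"tz": 0.001,"spin": 0.0}
    - {"tx": 0.0,"ty": 0.0,"tz": 0.0015,"spin": 0.0}
    - {"tx": 0.0,"ty": 0.0,"tz": 0.0015,"spin": 0.0}

```text
time_s: 17.88
ee_pos: [608.0, -100.3, 146.9]
eef_rot: [-3.141, 0.0, -1.5]
contact_force: [-1.8, -0.2, 5.3]
width: 25.0
```

```bash
python3 look.py 15
python3 - <<'E'
import cv2;im=cv2.imread("pics/s15.png");cv2.imwrite("pics/s15c.png",cv2.resize(im[120:200,200:270],None,fx=8,fy=7,interpolation=2))
E
```

```text
t 17.98 pos [ 608.  -100.4  146.9] rot [-3.141   0.     -1.4996] F [-1.13 -0.46  5.4 ] w 24.8
delta [-0.1433  0.5994  0.1466] spin None
```

View pics/s15c.png

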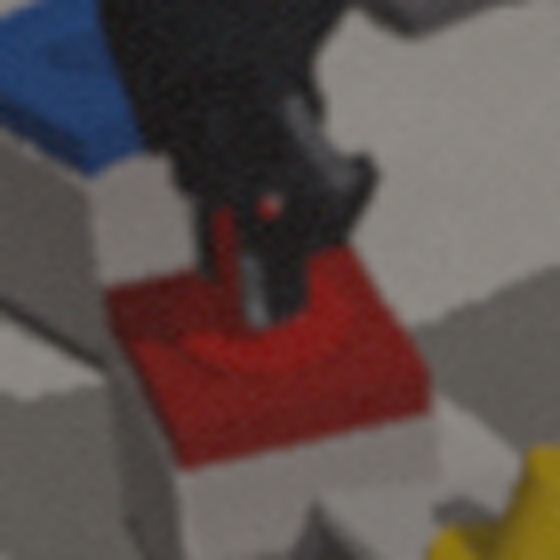

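The flange has met the well top: 5.4 N upward and the hand has stopped following the command. Releasing.

>>> step_arm:
  deltas:
    - {"tx": 0.0,"ty": 0.0,"tz": 0.0,"spin": 0.0}
    - {"tx": 0.0,"ty": 0.0,"tz": 0.0,"spin": 0.0}
    - {"tx": 0.0,"ty": 0.0,"tz": 0.0,"spin": 0.0}
    - {"tx": 0.0,"ty": 0.0,"tz": 0.0,"spin": 0.0}
    - {"tx": 0.0,"ty": 0.0,"tz": 0.0,"spin": 0.0}
    - {"tx": 0.0,"ty": 0.0,"tz": 0.0,"spin": 0.0}
  hand: 0.6

```text
time_s: 18.73
ee_pos: [607.6, -100.4, 145.9]
eef_rot: [3.141, -0.0, -1.5]
contact_force: [0.4, 0.4, -0.1]
width: 68.8
```

>>> step_arm:
  deltas:
    - {"tx": 0.0,"ty": 0.0,"tz": -0.02,"spin": 0.0}
    - {"tx": 0.0,"ty": 0.0,"tz": -0.05,"spin": 0.0}
    - {"tx": 0.0,"ty": 0.0,"tz": -0.1,"spin": 0.0}
    - {"tx": 0.0,"ty": 0.0,"tz": -0.15,"spin": 0.0}
    - {"tx": 0.0,"ty": 0.0,"tz": -0.18,"spin": 0.0}
    - {"tx": 0.0,"ty": 0.0,"tz": -0.18,"spin": 0.0}
    - {"tx": 0.0,"ty": 0.0,"tz": -0.18,"spin": 0.0}

```text
time_s: 19.6
ee_pos: [606.8, -100.2, 324.8]
eef_rot: [3.14, 0.0, -1.499]
contact_force: [-0.1, 0.1, -0.3]
width: 68.6
```

```bash
python3 look.py 16
```

```text
t 19.7 pos [ 606.5 -100.2  324.1] rot [ 3.1380e+00  6.0000e-04 -1.4994e+00] F [-0.26 -0.54 -0.05] w 68.3
delta [-0.143   0.5967  0.3263] spin None
```

View pics/w16.png

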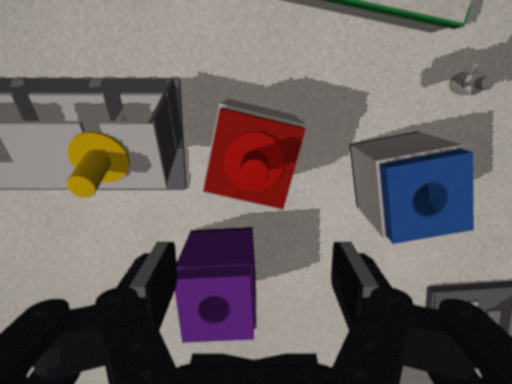

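View pics/s16.png

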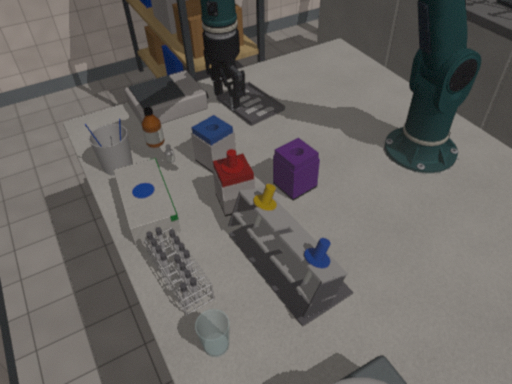

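The red tube stands upright in the red well with its flange flat on the top (scene (233,165), wrist (254,165)). Blue and yellow are still in the rack, the other wells are empty and the gripper is clear.

```bash
python3 -c "
from station import r
print(r.close_job())"
```

```text
the job is handed in; nothing more can be done
None
```

The red tube is in the red-topped well, upright with its flange resting on the top, and I've handed the job in at about 19.7 s.

- **Taking it out:** I gripped the red tube in its leaning pose and pulled it out along its axis.
- **Entering the well:** The foot went about 28 mm into the bore at roughly 20–22° of lean.
- **Straightening:** I pushed the foot against the far wall so the tube turned in a light grip, with about 4 N of side force, to within about 1° of upright.
- **Lowering and release:** I lowered it in half-millimetre steps until the flange touched at 5.4 N, then opened and backed off.

**Last checks:** The final pictures show the tube standing in the red well, with blue and yellow still in the rack and the blue and purple wells empty. The gripper is clear, with about 0 N on the wrist.

**Disagreements:**
- The estimates of the well's centre differed between cameras, mostly by a few mm and once by about 16 mm in the scene view. I used an average and corrected it with the wrist picture.
- The automatic tube fits from the wrist camera failed once the tube was in the well, because red tube and red well top merged. I judged uprightness from the scene camera and the forces instead.

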